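Set the stop and square a stud offcut up for sawing

ROBOT

A 6-joint arm with a two-finger parallel gripper is mounted at the origin on the work surface. World frame = base frame: x ahead of the robot, y to its left, z up, the work surface at z = 0. Lengths are in m, angles in rad, forces in N, time in s.
With the tool pointing down it reaches from about 0.325 to 0.85 m from the base axis. Payload 4.4 kg.
Tool frame: the origin (TCP) lies midway between the tips of the shut fingers; the grasp point (between the pads) lies 19 mm behind it (ctrl.pinch_z is the distance from the TCP to the grasp point, in m); x points along the fingers, z is the direction in which the jaws open and shut, and the axes are right-handed (so a half turn about x gives the same grasp; the last joint's range is limited). The gripper opens to 94 mm and grips with 3 to 60 N. Pads are 16 mm wide; open, the fingers measure 119 mm over their backs; the gripper's body (75 mm by 177 mm) begins 78 mm behind the grasp point.
Start: joints at [-1.361, 0.207, 1.542, -0, 1.393, -0.15], TCP at [0.202, -0.538, 0.177] pointing down, gripper open.
Joint ranges: [-2.73, 2.73], [-0.86, 2.22], [0.23, 2.46], [-1.11, 4.25], [0.08, 2.63], [-2.82, 2.82]. Speed limits (rad/s): [2.79, 2.79, 3.14, 3.14, 3.14, 3.14].

INTERFACE

Orientations are given as a unit quaternion [x, y, z, w].
In Python, from cell import ctrl gives the robot as it stands.
- The arm moves only by the tool step_arm, never from a script. Its argument "steps" is a list of rows, each a list of 5 numbers: the shift along the tool's x, y, z in cm, then the turn about the tool's x in rad, then the finger opening in cm, from 0 to 9.4. A call has 1 to 10 rows; each row is the pose to reach, as a shift and turn from the pose commanded when the call began, along the tool's axes at that moment; what a row does not reach only later rows make up. A row lasts 1/12 s, in which the tool goes at most 41.7 mm and 7.16 degrees, less where a joint would pass 70% of its speed; a pose out of reach is approached as far as the arm can. A call with a gripper value outside its range is refused whole. The fingers move at their own pace and stop on an object; "grip_force" is the grip in N (left out, the last holds). Time passes only in rows, so rows that repeat a pose let the fingers close. It gives the time, the measured TCP pose, the force and the opening at its end, in the units of the state.
- ctrl.read_state(): the state, without advancing time (a new reading comes with each control period).
- ctrl.get_image(name): name is "scene" or "top" or "wrist"; returns the picture (480x640x3 uint8, red, green, blue); there is no depth.
- ctrl.camera_info(name): a dict with "K" (3x3 intrinsics, pixels), "xyz" and "orientation" of the camera in the world; the wrist camera has in their place "T_tool_cam" (4x4, takes a point from camera to tool coordinates, whose origin is the TCP and whose axes are the tool frame's). Camera axes: x right, y down, z forward; pixel columns grow to the right and rows downward; lengths in m; the calibration is good to about 2 mm. A picture is of the moment at which its call begins: read the wrist's pose just before it. camera_info takes no time and is no camera call.
- ctrl.finish_job(): hands the job in, once; it reports no verdict.
The state is a dict: "time": time; "q": joint angles; "qvel": joint speeds; "effort": joint torques, N m; "tcp_pos": TCP position; "orientation": TCP orientation; "contact_force": force on the tool from outside, world axes, zero at the start; "wrist_torque": the same for the moment, N m; "opening": opening from 0.0 (shut) to 1.0 (fully open).
Only numpy, scipy, OpenCV 4.12 (cv2) and the standard library are available. Lean on these libraries where they do the work, as an engineer would, in place of code of your own. Each camera call takes 0.05 s, during which the arm holds its last target. There are 200 camera calls.

TASK

Get the piece of timber ready to be sawn on the cross-cut board: first swing the raised red flip stop all the way down, then push the timber along the board with the fingers until its long side lies flat against the fence and its end is up against the flip stop. Only push and nudge it: do not lift, tip or carry the timber, and leave all the other things where they are.

Things in the scene. Friction and masses are not known exactly. Their poses are not given: they have to be found in the camera images.
- station: Cross-cut board fixed to the bench: dark brown plywood base, 260 (x) x 600 (y) x 18 mm, silver fence along its far side. Origin on the bench surface, 150 mm from the base's near edge, midway along its length; y along the fence, x square to it, away from the robot, z up. Base top at z = 18 mm. Place and yaw (-0.12 to 0.18 rad) vary.
- fence_face (a point): Point on the fence's flat working face, which looks towards the robot (the plane x = 80 mm of the board), at mid-length, half-way up. The fence is 25 mm thick, 60 mm high (top 78 mm above the bench), 580 mm long; a 4 mm saw slot cuts through it 50 mm to the -y side of this point.
- stop: Grey saddle of the flip stop, locked on the fence at a place that varies. Origin on the fence's top, midway through its thickness (board x = 92.5 mm); axes parallel to the board's. 25 (x) x 56 (y) mm, two cheeks 28 mm high, black knob behind the fence. The red arm's hinge axis runs along y at x = 0, z = 18 mm (96 mm above the bench).
- flip_arm (a joint): Angle (rad) of the red L-shaped arm, 16 mm thick along y (8 mm each side of the stop's origin): 0 = right down (end stop), 2.0 = folded up and back. Starts at 1.4 to 1.9. Stiff hinge: it stays where left; 1 to 3 N at the elbow moves it. To lower it, push the back of the first limb towards the robot and, as it comes over, press down on it.
- flip_elbow (a point): Point on the arm's outside face at its outer corner, 62.5 mm out along the first limb (75 mm long, 20 mm deep, centred on the hinge), 10 mm off its centre line. Arm down: the limb runs level from the hinge towards the robot (-x) and this is on its top. Arm at 1.57: the limb stands upright and this is on its far (+x) side.
- flip_foot (a point): Point at the end of the arm's second limb, 25 mm wide, which leaves the outer end of the first at right angles. Arm down: it hangs 37 to 62 mm in front of the fence, its foot 8 mm above the board, and its -y side stops the timber. Arm at 1.57: it points level towards the robot.
- timber: The workpiece: a pale planed softwood stud, 95 mm (x) by 240 mm (y) by 45 mm high, about 0.5 kg, lying loose on the board in front of the fence and roughly along it (within 0.25 rad), to the -y side of the flip stop. Origin at its centre; its y axis runs along its length. It slides with 1 to 4 N.
- tape: Black and yellow tape measure, 66 by 64 by 34 mm, on the board beyond the flip stop; leave alone.
- offcut: Small pale wooden offcut, 45 by 60 by 40 mm, on the board near the tape measure; leave alone.
- pencil: Red flat carpenter's pencil, 165 by 14 by 8 mm, on the near edge of the board; leave alone.
- chisel: Chisel with a wooden handle, 245 mm long, on the bench to the left; leave alone.
- glue: Yellow glue bottle, 64 mm across and 190 mm tall, on the bench to the left; leave alone.
- screws: Screw-top brown glass jar, 68 mm across and 85 mm tall, on the bench to the right; leave alone.

How it is judged:
By the outcome, as a careful person would: the job done as asked, in the order asked, and still so for the second after the job is handed in, with the robot touching nothing.
It also fails if it takes over 72 s, if anything falls off the work surface, if the arm or the gripper's body presses on something with over 40 N, if the wrist force passes 120 N, or if a joint passes its speed limit or range.

## Working session

There is one attempt and no reset: what is moved stays moved. The work goes in short steps, Python scripts to look and compute and a tool call to move; the robot and the scene stay as the last step left them, time stands still between calls to the robot, and variables do not carry over. Pictures are saved under pics/ and viewed, about 8 in all and at most 12, crops included, and the job is handed in when it is done.

Besides the shell and the picture viewer there is one more tool, called after "Request:" as a command line: name --pt "numbers of a row" for each row, then --argument value for the rest. step_arm: Moves the arm, as the interface text tells. Its arguments: {"type":"object","properties":{"steps":{"type":"array","items":{"type":"array","items":{"type":"number"}}},"grip_force":{"type":"number"}},"required":["steps"]}

```bash
mkdir -p pics; ls; python3 - <<'E'
from cell import ctrl
import cv2,numpy as np
s=ctrl.read_state();print(s)
for n in("scene","top","wrist"):
    i=ctrl.camera_info(n);print(n,{k:np.round(v,4).tolist() for k,v in i.items() if k not in("name",)and not isinstance(v,str)})
for n in("top","scene"):
    cv2.imwrite(f"pics/{n}0.png",ctrl.get_image(n)[:,:,::-1])
E
```

```text
pics
{'time': 0.0, 'q': array([-1.36146930e+00,  2.07450847e-01,  1.54295063e+00, -2.65756195e-05,
        1.39346795e+00, -1.50518897e-01]), 'qvel': array([ 6.38826862e-04,  1.96647363e-03,  1.27272823e-03, -6.25513765e-05,
        9.60539711e-04,  1.27987489e-03]), 'effort': array([-1.94634187e-03, -3.70885921e+01, -2.81418604e+01,  6.96603209e-02,
        3.61804606e-02, -1.75923092e-04]), 'tcp_pos': array([ 0.20226215, -0.53732323,  0.17557494]), 'orientation': array([ 0.4029957 ,  0.58199823, -0.40190474,  0.58081418]), 'contact_force': array([ 0.36073892,  0.45290978, -0.18714934]), 'wrist_torque': array([ 0.00360413,  0.00416174, -0.05223711]), 'opening': 0.9995610289714502}
scene {'K': [[560.2838, 0.0, 321.3571], [0.0, 560.2838, 247.422], [0.0, 0.0, 1.0]], 'xyz': [1.1791, 0.6944, 1.2372], 'orientation': [0.3746, 0.8586, -0.325, -0.13]}
top {'K': [[586.347, 0.0, 317.0465], [0.0, 586.347, 235.0093], [0.0, 0.0, 1.0]], 'xyz': [0.2492, 0.0039, 1.5315], 'orientation': [0.7091, -0.7012, 0.0524, -0.0527]}
wrist {'K': [[348.2068, 0.0, 319.5212], [0.0, 348.2068, 243.7809], [0.0, 0.0, 1.0]], 'T_tool_cam': [[-0.0003, -0.2479, 0.9688, -0.2077], [0.0003, -0.9688, -0.2479, 0.0699], [1.0, 0.0002, 0.0004, 0.0003], [0.0, 0.0, 0.0, 1.0]]}
```

View pics/top0.png

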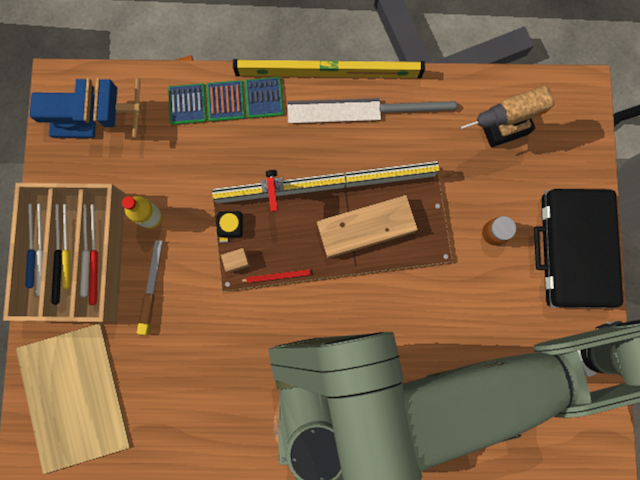

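View pics/scene0.png

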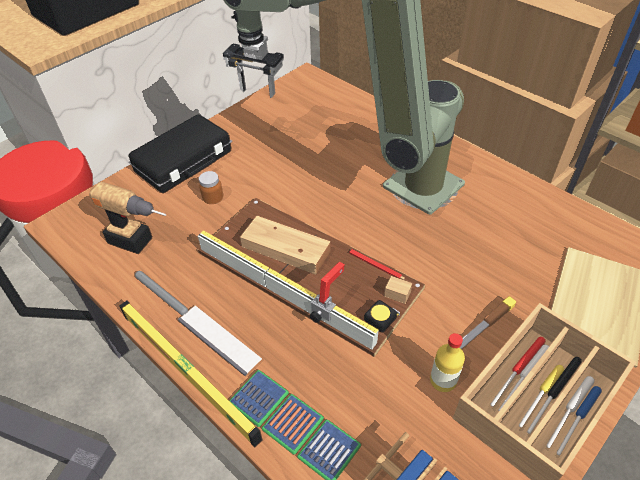

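Top: timber around (318..417, 197..257), fence from (213,190) to (438,165), red arm at (270,190), and the pencil, offcut and tape are clear of the -y side. I'll zoom for precise corners.

```bash
python3 - <<'E'
import cv2,numpy as np
a=cv2.imread('pics/top0.png')[155:300,205:465];b=cv2.imread('pics/scene0.png')[195:360,190:430]
a=cv2.resize(a,None,fx=3,fy=3,interpolation=cv2.INTER_CUBIC)
b=cv2.resize(b,None,fx=3.3,fy=3.3,interpolation=cv2.INTER_CUBIC)
cv2.imwrite('pics/za.png',a);cv2.imwrite('pics/zb.png',b)
E
```

```text
(no output)
```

View pics/za.png

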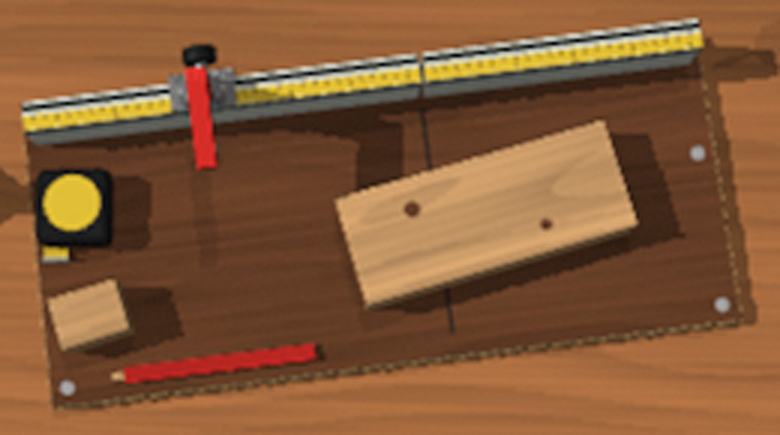

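View pics/zb.png

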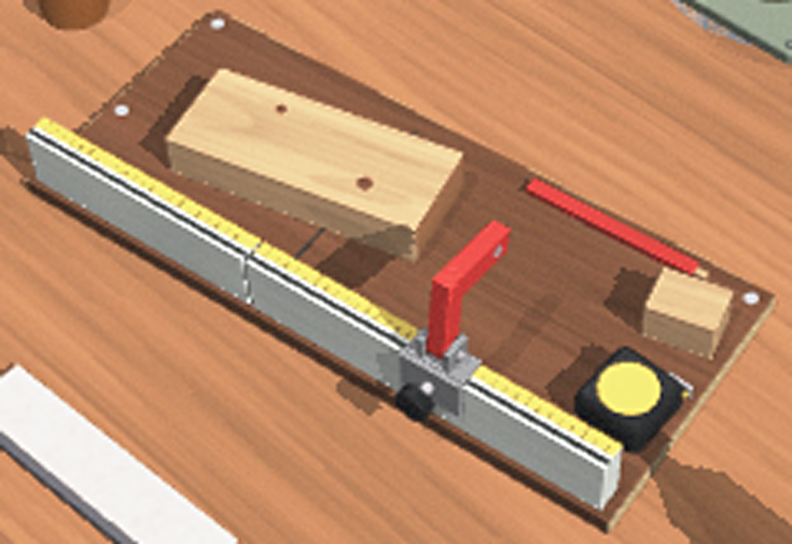

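```bash
cat > h.py <<'E'
from cell import ctrl
import numpy as np,cv2
from scipy.spatial.transform import Rotation as R
from scipy.optimize import least_squares
def cam(n):
    i=ctrl.camera_info(n);return np.array(i['K']),np.array(i['xyz']),R.from_quat(i['orientation']).as_matrix()
def ray(n,uv,z):
    K,p,M=cam(n);d=M@np.linalg.inv(K)@[*uv,1];return p+d*(z-p[2])/d[2]
def proj(n,P):
    K,p,M=cam(n);c=(np.atleast_2d(P)-p)@M;c=c@K.T;return c[:,:2]/c[:,2:]
A=lambda u,v:((u+.5)/3-.5+205,(v+.5)/3-.5+155)
B=lambda u,v:((u+.5)/3.3-.5+190,(v+.5)/3.3-.5+195)
E
cat > m.py <<'E'
from h import *
# station fit: top & scene
obs=[('top',A(24,131),(.080,.29,.078)),('top',A(702,48),(.080,-.29,.078)),('top',A(23,103),(.105,.29,.078)),('top',A(698,18),(.105,-.29,.078)),
('top',A(57,408),(-.15,.3,.018)),('top',A(745,320),(-.15,-.3,.018)),
('scene',B(773,298),(-.15,.3,.018)),('scene',B(607,528),(.11,.3,.018)),('scene',B(600,455+5),(.105,.29,.078)),('scene',B(30,135),(.105,-.29,.078)),('scene',B(213,11),(-.15,-.3,.018)),('scene',B(40,118),(.08,-.29,.078)),('scene',B(620,447),(.08,.29,.078))]
def W(p,q): 
    q=np.atleast_2d(q);c,s=np.cos(p[2]),np.sin(p[2]);return np.c_[p[0]+c*q[:,0]-s*q[:,1],p[1]+s*q[:,0]+c*q[:,1],q[:,2]]
f=lambda p:np.concatenate([(proj(n,W(p,q))[0]-uv) for n,uv,q in obs])
r=least_squares(f,[.5,0,.1],loss='soft_l1');S=r.x;print('station',S.round(4));print(f(S).reshape(-1,2).round(1).tolist())
T=[('top',A(336,200),(.0475,.12)),('top',A(604,121),(.0475,-.12)),('top',A(637,224),(-.0475,-.12)),('top',A(368,303),(-.0475,.12)),
('scene',B(462,154),(-.0475,.12)),('scene',B(414,232),(.0475,.12)),('scene',B(168,141),(.0475,-.12)),('scene',B(221,69),(-.0475,-.12))]
g=lambda p:np.concatenate([(proj(n,W(p,(*q,.063)))[0]-uv) for n,uv,q in T])
t=least_squares(g,[.45,-.1,.2],loss='soft_l1').x
def B2(P): 
    c,s=np.cos(S[2]),np.sin(S[2]);d=np.array(P[:2])-S[:2];return np.array([c*d[0]+s*d[1],-s*d[0]+c*d[1]])
print('timber',t.round(4),'board',B2(t).round(4),t[2]-S[2]);print(g(t).reshape(-1,2).round(1).tolist())
# flip arm: unknown ys, angle
def arm(a,l,h): # l along first limb, h outside(+)
    return (.0925-l*np.cos(a)+h*np.sin(a), .096+l*np.sin(a)+h*np.cos(a))
F=[('top',A(196,167),lambda a:arm(a,62.5e-3,0),None)]
def pt(ys,a,l,h,dy): x,z=arm(a,l,h);return W(S,(x,ys+dy,z))[0]
# second limb: l 50..75mm, toward -h; foot at h=-(96-18-8)mm=-70
O=[('top',A(197,168),75e-3,-70e-3,.008),('top',A(216,165),75e-3,-70e-3,-.008),('scene',B(487,226),75e-3,-70e-3,-.008),('scene',B(510,234),75e-3,-70e-3,.008),('scene',B(434,276),75e-3,.01,-.008),('scene',B(458,287),75e-3,.01,.008)]
k=lambda p:np.concatenate([proj(n,pt(p[0],p[1],l,h,d))[0]-uv for n,uv,l,h,d in O])
q=least_squares(k,[.1,1.5]).x;print('stop y, angle',q.round(4));print(k(q).reshape(-1,2).round(1).tolist())
for a in (q[1],1.2,.8,.4,0):
  print(a,'elbow',pt(q[0],a,.0625,.01,0).round(4),'board',np.round(arm(a,.0625,.01),4))
np.savez('m.npz',S=S,t=t,q=q)
print([ (ray('top',A(u,v),.078+.0)-0).round(3).tolist() for u,v in((172,100),(234,95))],[B2(ray('top',A(u,v),z)).round(3).tolist() for u,v,z in((172,90,.1),(234,90,.1),(115,375,.026),(318,350,.026))])
E
python3 m.py
```

```text
station [ 0.5205 -0.0291  0.1373]
[[0.7, -0.8], [1.2, -1.1], [0.1, -1.0], [1.0, -0.6], [-1.1, -0.9], [-0.2, -0.7], [1.0, -1.4], [0.5, -2.0], [1.5, 2.2], [-1.4, -0.2], [1.0, -0.9], [1.7, -0.5], [0.9, -1.1]]
timber [ 0.4979 -0.1204  0.2991] board [-0.0349 -0.0873] 0.16172249521450954
[[-0.4, -1.3], [0.1, -1.2], [0.6, -0.4], [-0.4, 0.0], [1.2, -0.6], [0.6, -0.5], [-0.5, -0.8], [0.4, -0.8]]
stop y, angle [0.1383 1.4203]
[[0.0, -0.0], [0.4, 0.1], [2.6, -2.1], [1.0, -1.7], [0.2, 0.5], [-1.6, 0.2]]
1.4203379401411909 elbow [0.5938 0.1206 0.1593] board [0.093  0.1593]
1.2 elbow [0.58   0.1187 0.1579] board [0.0792 0.1579]
0.8 elbow [0.5572 0.1155 0.1478] board [0.0561 0.1478]
0.4 elbow [0.5401 0.1132 0.1295] board [0.0388 0.1295]
0 elbow [0.5313 0.112  0.106 ] board [0.03  0.106]
[[0.586, 0.147, 0.078], [0.591, 0.094, 0.078]] [[0.092, 0.163], [0.086, 0.112], [-0.131, 0.244], [-0.132, 0.069]]
```

```bash
cat > go.py <<'E'
# usage: go.py jawaxis(x|y|-) bx by z  [bx by z ...] : board-frame TCP targets -> tool shifts (cm), turn
import sys
from h import *
S=np.load('m.npz')['S'];s=ctrl.read_state();M=R.from_quat(s['orientation']).as_matrix()
Q=R.from_euler('z',S[2]).as_matrix();o=np.array([S[0],S[1],0])
zb=Q.T@M[:,2];print('t',round(s['time'],2),'tcp board',(Q.T@(s['tcp_pos']-o)).round(4),'jaw',zb.round(2),'xax',M[:,0].round(3),'F board',(Q.T@s['contact_force']).round(1),'q6',s['q'][5].round(2))
ax=sys.argv[1]
if ax!='-':
    want={'x':[1,0,0],'y':[0,1,0]}[ax]; yb=Q.T@M[:,1]
    a=np.arctan2(-np.dot(want,yb)*-1,np.dot(want,zb)) # angle from z toward y
    # rotation about x by phi: z -> -sin(phi) y + cos(phi) z
    phi=-a; phi=(phi+np.pi/2)%np.pi-np.pi/2; print('turn',round(phi,3))
for t in np.array(sys.argv[2:],float).reshape(-1,3):
    w=Q@t+o; print(t,'world',w.round(3),'shift cm',((w-s['tcp_pos'])@M*100).round(2))
E
python3 go.py y 0.15 0.138 0.22  0.15 0.138 0.145
```

```text
t 0.1 tcp board [-0.3849 -0.46    0.1757] jaw [ 0.22 -0.98 -0.  ] xax [-0.     0.002 -1.   ] F board [ 0.4  0.7 -0.8] q6 -0.15
turn 0.222
[0.15  0.138 0.22 ] world [0.65  0.128 0.22 ] shift cm [ -4.32  65.36 -46.53]
[0.15  0.138 0.145] world [0.65  0.128 0.145] shift cm [  3.18  65.36 -46.52]
```

Request:
step_arm --pt "-4 4 -3 0.1 0" --pt "-4.3 65.4 -46.5 0.222 0" --pt "-4.3 65.4 -46.5 0.222 0" --pt "-4.3 65.4 -46.5 0.222 0" --pt "-4.3 65.4 -46.5 0.222 0" --pt "-4.3 65.4 -46.5 0.222 0" --pt "-4.3 65.4 -46.5 0.222 0" --pt "-4.3 65.4 -46.5 0.222 0" --pt "-4.3 65.4 -46.5 0.222 0" --pt "-4.3 65.4 -46.5 0.222 0" --grip_force 20

```text
time: 0.93
tcp_pos: [0.4302, -0.198, 0.2108]
orientation: [0.464, 0.533, -0.464, 0.533]
contact_force: [0.1, -1.0, -0.2]
opening: 0.328
```

```bash
python3 go.py y 0.15 0.138 0.22  0.15 0.138 0.145
```

```text
t 0.93 tcp board [-0.1126 -0.1549  0.2108] jaw [ 0. -1. -0.] xax [-0.  0. -1.] F board [-0.1 -1.  -0.2] q6 0.82
turn 0.0
[0.15  0.138 0.22 ] world [0.65  0.128 0.22 ] shift cm [ -0.92  26.27 -29.28]
[0.15  0.138 0.145] world [0.65  0.128 0.145] shift cm [  6.58  26.27 -29.28]
```

Request:
step_arm --pt "-1 25 -28 0 0" --pt "-1 25 -28 0 0" --pt "-1 25 -28 0 0" --pt "-1 25 -28 0 0" --pt "-1 25 -28 0 0" --pt "-1 25 -28 0 0" --pt "-1 25 -28 0 0" --pt "-1 25 -28 0 0" --pt "-1 25 -28 0 0" --pt "-1 25 -28 0 0"

```text
time: 1.77
tcp_pos: [0.6408, 0.1181, 0.219]
orientation: [0.463, 0.536, -0.462, 0.534]
contact_force: [-0.8, -0.4, -0.1]
opening: 0.005
```

```bash
python3 go.py y 0.15 0.138 0.147 0.12 0.138 .147
```

```text
t 1.77 tcp board [0.1393 0.1294 0.219 ] jaw [ 0.01 -1.   -0.  ] xax [-0.001  0.003 -1.   ] F board [-0.8 -0.2 -0.1] q6 1.47
turn 0.007
[0.15  0.138 0.147] world [0.65  0.128 0.147] shift cm [ 7.21  1.07 -0.83]
[0.12  0.138 0.147] world [0.621 0.124 0.147] shift cm [ 7.21 -1.93 -0.85]
```

Request:
step_arm --pt "3.5 1.1 -0.8 0 0" --pt "7.2 1.1 -0.8 0 0" --pt "7.2 0.0 -0.8 0 0" --pt "7.2 -1.0 -0.8 0 0" --pt "7.2 -2 -0.8 0 0" --pt "7.2 -3.0 -0.8 0 0" --pt "7.2 -4.0 -0.8 0 0" --pt "7.2 -5.0 -0.8 0 0" --pt "7.2 -5.5 -0.8 0 0" --pt "7.2 -6.0 -0.8 0 0"

```text
time: 2.6
tcp_pos: [0.5776, 0.111, 0.1487]
orientation: [0.464, 0.533, -0.465, 0.533]
contact_force: [0.2, -1.2, 0.1]
opening: 0.008
```

```bash
python3 go.py y 0.07 0.138 0.147 0.05 0.138 .125 .05 .138 .106
```

```text
t 2.6 tcp board [0.0757 0.1309 0.1487] jaw [ 0. -1. -0.] xax [-0.001 -0.    -1.   ] F board [-0.  -1.2  0.1] q6 1.48
turn 0.0
[0.07  0.138 0.147] world [0.571 0.117 0.147] shift cm [ 0.17 -0.57 -0.71]
[0.05  0.138 0.125] world [0.551 0.114 0.125] shift cm [ 2.37 -2.57 -0.71]
[0.05  0.138 0.106] world [0.551 0.114 0.106] shift cm [ 4.27 -2.57 -0.71]
```

```bash
python3 - <<'E'
from h import *
a=ctrl.get_image('scene')[:,:,::-1];cv2.imwrite('pics/s1.png',cv2.resize(a[150:350,190:430],None,fx=3,fy=3))
E
python3 go.py y 0.05 0.138 .125
```

```text
t 2.65 tcp board [0.0751 0.1311 0.1487] jaw [ 0. -1. -0.] xax [-0.001 -0.    -1.   ] F board [-0.1  0.1 -0.6] q6 1.48
turn 0.0
[0.05  0.138 0.125] world [0.551 0.114 0.125] shift cm [ 2.38 -2.5  -0.69]
```

View pics/s1.png

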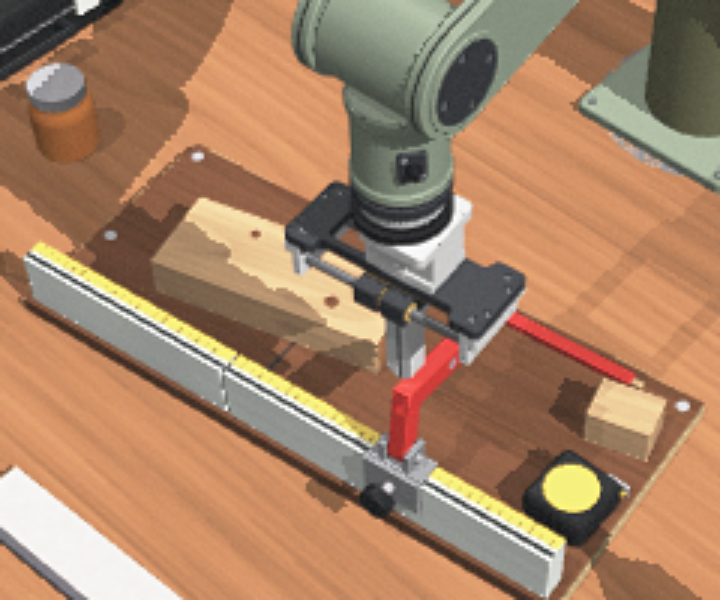

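```bash
python3 - <<'E'
from h import *
s=ctrl.read_state();p=s['tcp_pos'];M=R.from_quat(s['orientation']).as_matrix()
c=[p+M@np.array([0,b,c]) for b in(-.008,.008) for c in(-.0125,.0125)]
print(((proj('scene',c)-[190,150])*3).round(0).tolist(),s['q'].round(3))
m=np.load('m.npz');S=m['S'];q=m['q'];Q=R.from_euler('z',S[2]).as_matrix()
def P(l,h,d,a=q[1]): return Q@[.0925-l*np.cos(a)+h*np.sin(a),q[0]+d,.096+l*np.sin(a)+h*np.cos(a)]+[S[0],S[1],0]
print(((proj('scene',[P(.075,.01,-.008),P(.075,.01,.008),P(.02,.01,-.008),P(.02,.01,.008),P(.075,-.07,-.008),P(.075,-.07,.008)])-[190,150])*3).round(0).tolist())
cv2.imwrite('pics/w1.png',ctrl.get_image('wrist')[:,:,::-1])
E
```

```text
[[425.0, 392.0], [400.0, 378.0], [414.0, 405.0], [389.0, 391.0]] [ 0.043  0.257  1.539 -0.     1.347  1.476]
[[394.0, 386.0], [410.0, 395.0], [390.0, 433.0], [406.0, 442.0], [450.0, 333.0], [466.0, 342.0]]
```

View pics/w1.png

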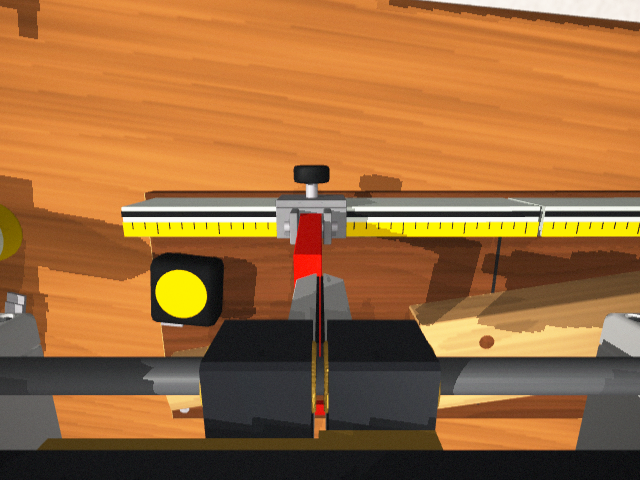

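```bash
cat > pa.py <<'E'
from h import *
m=np.load('m.npz');S=m['S'];q=m['q'];Q=R.from_euler('z',S[2]).as_matrix()
def P(l,h,d,a): return Q@[.0925-l*np.cos(a)+h*np.sin(a),q[0]+d,.096+l*np.sin(a)+h*np.cos(a)]+[S[0],S[1],0]
def wproj(X):
    i=ctrl.camera_info('wrist');s=ctrl.read_state();T=np.array(i['T_tool_cam']);M=R.from_quat(s['orientation']).as_matrix()
    t=(np.atleast_2d(X)-s['tcp_pos'])@M;c=(t-T[:3,3])@T[:3,:3]@np.array(i['K']).T;return c[:,:2]/c[:,2:]
if __name__=='__main__':
  for a in(1.42,1.3,1.1,.9):
    X=[P(.075,.01,-.008,a),P(.075,.01,.008,a),P(.075,-.07,-.008,a),P(.075,-.07,.008,a)]
    print(a,((proj('scene',X)-[190,150])*3).round(0).tolist(),wproj(X).round(0).tolist())
E
python3 pa.py
```

```text
1.42 [[394.0, 386.0], [410.0, 395.0], [450.0, 333.0], [466.0, 342.0]] [[319.0, 257.0], [291.0, 257.0], [319.0, 369.0], [295.0, 369.0]]
1.3 [[401.0, 380.0], [417.0, 388.0], [454.0, 335.0], [470.0, 344.0]] [[319.0, 272.0], [291.0, 272.0], [319.0, 370.0], [296.0, 370.0]]
1.1 [[411.0, 370.0], [427.0, 379.0], [460.0, 343.0], [476.0, 351.0]] [[319.0, 294.0], [292.0, 294.0], [319.0, 365.0], [298.0, 365.0]]
0.9 [[421.0, 365.0], [437.0, 373.0], [463.0, 353.0], [479.0, 362.0]] [[319.0, 311.0], [293.0, 311.0], [319.0, 356.0], [299.0, 356.0]]
```

```bash
python3 - <<'E'
from h import *
p=np.array([.2023,-.5373,.1756]);M=R.from_quat([0.4029957,0.58199823,-0.40190474,0.58081418]).as_matrix()
for dx in(0,-.019):
  print(dx,((proj('scene',[p+M@np.array([dx,b,c]) for c in(-.0595,-.047,.047,.0595) for b in (-.008,.008)])-[200,20])*6).round(0).tolist())
a=cv2.imread('pics/scene0.png')[20:120,200:320];a=cv2.resize(a,None,fx=6,fy=6,interpolation=cv2.INTER_CUBIC)
b=cv2.resize(cv2.imread('pics/s1.png')[280:480,340:500],None,fx=3,fy=3)[:600]
cv2.imwrite('pics/z2.png',cv2.resize(np.hstack([a,b]),None,fx=.66,fy=.66) if a.shape[0]==b.shape[0] else a)
E
```

```text
0 [[456.0, 503.0], [443.0, 519.0], [435.0, 498.0], [422.0, 515.0], [281.0, 463.0], [267.0, 478.0], [260.0, 458.0], [247.0, 474.0]]
-0.019 [[453.0, 473.0], [440.0, 489.0], [432.0, 468.0], [419.0, 484.0], [276.0, 433.0], [263.0, 448.0], [256.0, 428.0], [242.0, 444.0]]
```

View pics/z2.png

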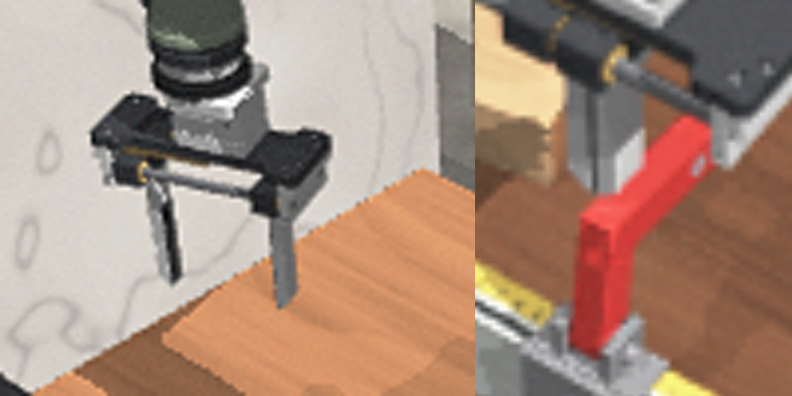

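The finger tips end about 20 mm short of the nominal TCP: both pictures put them at z ≈ 0.168 when the TCP reads 0.149. So the tip passed just over the red arm, which is still up at about 1.42. I'll go back behind it and push lower.

Request:
step_arm --pt "-3 0 0 0 0" --pt "-3 3.5 -0.7 0 0" --pt "-3 7 -0.7 0 0" --pt "-3 7.5 -0.7 0 0" --pt "-1 7.5 -0.7 0 0" --pt "1 7.5 -0.7 0 0" --pt "2.4 7.5 -0.7 0 0" --pt "2.4 7.5 -0.7 0 0" --pt "2.4 7.5 -0.7 0 0" --pt "2.4 7.5 -0.7 0 0"

```text
time: 3.53
tcp_pos: [0.6524, 0.1285, 0.126]
orientation: [0.465, 0.533, -0.464, 0.534]
contact_force: [-0.1, -0.2, -0.2]
opening: 0.005
```

```bash
python3 go.py y 0.10 0.138 .125 .065 .138 .125  .05 .138 .105  .05 .138 .085
```

```text
t 3.53 tcp board [0.1522 0.1381 0.126 ] jaw [ 0. -1.  0.] xax [ 0.001  0.    -1.   ] F board [-0.1 -0.2 -0.2] q6 1.5
turn 0.0
[0.1   0.138 0.125] world [0.601 0.121 0.125] shift cm [ 0.09 -5.22  0.01]
[0.065 0.138 0.125] world [0.566 0.116 0.125] shift cm [ 0.09 -8.72  0.  ]
[0.05  0.138 0.105] world [0.551 0.114 0.105] shift cm [  2.09 -10.22   0.  ]
[0.05  0.138 0.085] world [0.551 0.114 0.085] shift cm [  4.09 -10.22   0.  ]
```

Request:
step_arm --pt "0 -2 0 0 0" --pt "0 -4 0 0 0" --pt "0 -5 0 0 0" --pt "0 -6 0 0 0" --pt "0 -7 0 0 0" --pt "0 -8 0 0 0" --pt "0 -8.7 0 0 0" --pt "0 -8.7 0 0 0" --pt "0 -8.7 0 0 0"

```text
time: 4.28
tcp_pos: [0.5662, 0.1166, 0.1263]
orientation: [0.465, 0.533, -0.464, 0.534]
contact_force: [0.6, 0.3, -0.3]
opening: 0.004
```

Request:
step_arm --pt "0.5 -0.7 0 0 0" --pt "1 -1.2 0 0 0" --pt "1.5 -1.5 0 0 0" --pt "2 -1.5 0 0 0" --pt "2.5 -1.5 0 0 0" --pt "3 -1.5 0 0 0" --pt "3.4 -1.5 0 0 0" --pt "3.7 -1.5 0 0 0" --pt "3.9 -1.5 0 0 0" --pt "3.9 -1.5 0 0 0"

```text
time: 5.12
tcp_pos: [0.5504, 0.1145, 0.0853]
orientation: [0.464, 0.533, -0.465, 0.533]
contact_force: [0.1, 0.4, -0.5]
opening: 0.007
```

```bash
python3 go.py y .05 .138 .085; python3 - <<'E'
from h import *
a=ctrl.get_image('scene')[:,:,::-1];cv2.imwrite('pics/s2.png',cv2.resize(a[200:350,240:400],None,fx=4,fy=4))
E
```

```text
t 5.12 tcp board [0.0492 0.1382 0.0853] jaw [ 0. -1. -0.] xax [-0.001 -0.    -1.   ] F board [ 0.2  0.4 -0.5] q6 1.48
turn 0.0
[0.05  0.138 0.085] world [0.551 0.114 0.085] shift cm [0.03 0.08 0.02]
```

View pics/s2.png

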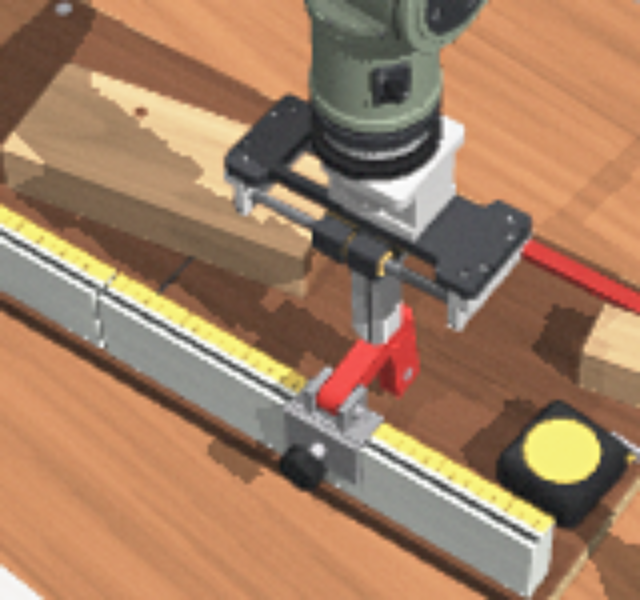

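The arm has come over and looks not quite fully down. Press further, gently.

Request:
step_arm --pt "0.2 0 0 0 0" --pt "0.4 0 0 0 0" --pt "0.5 0 0 0 0" --pt "0.5 0 0 0 0"

```text
time: 5.5
tcp_pos: [0.5506, 0.1145, 0.0808]
orientation: [0.464, 0.533, -0.464, 0.533]
contact_force: [-0.5, -0.7, -0.4]
opening: 0.004
```

Request:
step_arm --pt "0.2 0 0 0 0" --pt "0.4 0 0 0 0" --pt "0.5 0 0 0 0" --pt "0.5 0 0 0 0"

```text
time: 5.83
tcp_pos: [0.5508, 0.1145, 0.0775]
orientation: [0.464, 0.533, -0.464, 0.533]
contact_force: [-3.5, -0.8, 8.0]
opening: 0.008
```

Request:
step_arm --pt "0.2 0 0 0 0" --pt "0.4 0 0 0 0" --pt "0.4 0 0 0 0" --pt "0.4 0 0 0 0"

```text
time: 6.17
tcp_pos: [0.551, 0.1146, 0.0772]
orientation: [0.464, 0.533, -0.464, 0.534]
contact_force: [-11.2, -1.1, 26.1]
opening: 0.009
```

Request:
step_arm --pt "-2 0 0 0 0" --pt "-5 0 0 0 0" --pt "-7 -3 4 0 0" --pt "-7 -7 8 0 4" --pt "-7 -10 12 0 9.4" --pt "-7 -14 16 0 9.4" --pt "-7 -17 20 0 9.4" --pt "-7 -17.5 22.5 0 9.4" --pt "-7 -17.5 22.5 0 9.4" --pt "-7 -17.5 22.5 0 9.4"

```text
time: 7.0
tcp_pos: [0.4061, -0.1381, 0.1423]
orientation: [0.466, 0.531, -0.468, 0.532]
contact_force: [0.4, 1.2, 0.3]
opening: 0.464
```

```bash
python3 go.py y -.125 -.087 .022 ; python3 - <<'E'
from h import *
a=ctrl.get_image('scene')[:,:,::-1];cv2.imwrite('pics/s3.png',cv2.resize(a[195:360,190:430],None,fx=3.3,fy=3.3,interpolation=cv2.INTER_CUBIC))
from pa import *
for a in(0,.1): print(((proj('scene',[P(.075,.01,-.008,a),P(.075,.01,.008,a),P(.05,-.07,.008,a),P(.075,-.07,.008,a)])-[190,195])*3.3).round().tolist())
E
```

```text
t 7.0 tcp board [-0.1283 -0.0923  0.1423] jaw [-0.01 -1.    0.  ] xax [-0.    -0.004 -1.   ] F board [0.5 1.1 0.3] q6 0.91
turn -0.008
[-0.125 -0.087  0.022] world [ 0.409 -0.132  0.022] shift cm [12.03  0.33 -0.57]
[[490.0, 266.0], [507.0, 276.0], [489.0, 358.0], [506.0, 337.0]]
[[489.0, 262.0], [506.0, 271.0], [494.0, 348.0], [511.0, 325.0]]
```

View pics/s3.png

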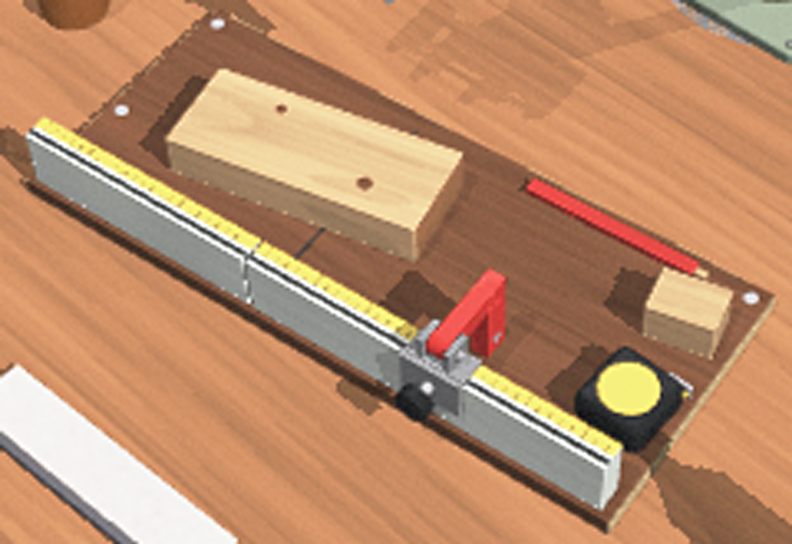

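Flip stop: the red corner at (487,270)/(507,280) and foot at (503,340) match the angle-0 prediction, so it is fully down. Next I'll open the fingers behind the timber's near side and descend.

Request:
step_arm --pt "3 0 0 0 9.4" --pt "6 0 0 0 9.4" --pt "9 0 0 0 9.4" --pt "11 0 0 0 9.4" --pt "12 0 0 0 9.4" --pt "12.8 0 0 0 9.4" --pt "12.8 0 0 0 9.4" --pt "12.8 0 0 0 9.4"

```text
time: 7.72
tcp_pos: [0.4092, -0.1322, 0.0146]
orientation: [0.464, 0.533, -0.464, 0.534]
contact_force: [0.7, -0.4, 0.8]
opening: 0.993
```

```bash
python3 go.py y -.023 -.087 .013
```

```text
t 7.72 tcp board [-0.1244 -0.0869  0.0146] jaw [ 0. -1.  0.] xax [ 0.001 -0.    -1.   ] F board [ 0.7 -0.5  0.8] q6 0.92
turn 0.001
[-0.023 -0.087  0.013] world [ 0.51  -0.118  0.013] shift cm [ 0.17 10.14  0.02]
```

Request:
step_arm --pt "0 1 0 0 9.4" --pt "0 2 0 0 9.4" --pt "0 2.6 0 0 9.4" --pt "0 3.2 0 0 9.4" --pt "0 3.8 0 0 9.4" --pt "0 4.4 0 0 9.4" --pt "0 5 0 0 9.4" --pt "0 5.6 0 0 9.4" --pt "0 6.2 0 0 9.4" --pt "0 6.8 0 0 9.4"

```text
time: 8.55
tcp_pos: [0.476, -0.123, 0.0139]
orientation: [0.464, 0.533, -0.465, 0.533]
contact_force: [-1.9, 0.3, 0.1]
opening: 0.999
```

Request:
step_arm --pt "0 0.5 0 0 9.4" --pt "0 1 0 0 9.4" --pt "0 1.5 0 0 9.4" --pt "0 2 0 0 9.4" --pt "0 2.3 0 0 9.4" --pt "0 2.6 0 0 9.4" --pt "0 2.8 0 0 9.4" --pt "0 2.8 0 0 9.4" --pt "0 2.8 0 0 9.4"

```text
time: 9.3
tcp_pos: [0.5041, -0.1193, 0.0143]
orientation: [0.465, 0.533, -0.464, 0.534]
contact_force: [-0.7, 0.5, 0.3]
opening: 1.002
```

```bash
python3 go.py y -.023 -.087 .013
```

```text
t 9.3 tcp board [-0.0286 -0.087   0.0143] jaw [ 0. -1.  0.] xax [ 0.001 -0.    -1.   ] F board [-0.6  0.6  0.3] q6 1.03
turn 0.0
[-0.023 -0.087  0.013] world [ 0.51  -0.118  0.013] shift cm [ 0.13  0.56 -0.  ]
```

Near the fence; push gently until the force rises.

Request:
step_arm --pt "0 0.2 0 0 9.4" --pt "0 0.4 0 0 9.4" --pt "0 0.6 0 0 9.4" --pt "0 0.6 0 0 9.4" --pt "0 0.6 0 0 9.4"

```text
time: 9.72
tcp_pos: [0.5098, -0.1184, 0.0142]
orientation: [0.465, 0.533, -0.464, 0.533]
contact_force: [-0.7, 0.1, 0.1]
opening: 1.003
```

Request:
step_arm --pt "0 0.2 0 0 9.4" --pt "0 0.3 0 0 9.4" --pt "0 0.3 0 0 9.4"

```text
time: 9.97
tcp_pos: [0.5098, -0.1181, 0.0136]
orientation: [0.463, 0.535, -0.466, 0.532]
contact_force: [-7.3, -2.3, 4.7]
opening: 0.999
```

Request:
step_arm --pt "0 0.2 0 0 9.4" --pt "0 0.2 0 0 9.4" --pt "0 0.2 0 0 9.4"

```text
time: 10.22
tcp_pos: [0.5096, -0.1179, 0.0133]
orientation: [0.462, 0.536, -0.466, 0.531]
contact_force: [-11.0, -3.2, 6.9]
opening: 0.999
```

```bash
python3 go.py x -.0225 -.087 .014 -.12 -.087 .014; python3 - <<'E'
from h import *
a=ctrl.get_image('scene')[:,:,::-1];cv2.imwrite('pics/s4.png',cv2.resize(a[195:360,190:430],None,fx=3.3,fy=3.3,interpolation=cv2.INTER_CUBIC))
E
```

```text
t 10.22 tcp board [-0.023  -0.0865  0.0133] jaw [ 0. -1. -0.] xax [-0.01 -0.   -1.  ] F board [-11.4  -1.6   6.9] q6 1.04
turn -1.57
[-0.0225 -0.087   0.014 ] world [ 0.51  -0.118  0.014] shift cm [-0.07  0.05  0.05]
[-0.12  -0.087  0.014] world [ 0.414 -0.132  0.014] shift cm [ 0.03 -9.7   0.04]
```

View pics/s4.png

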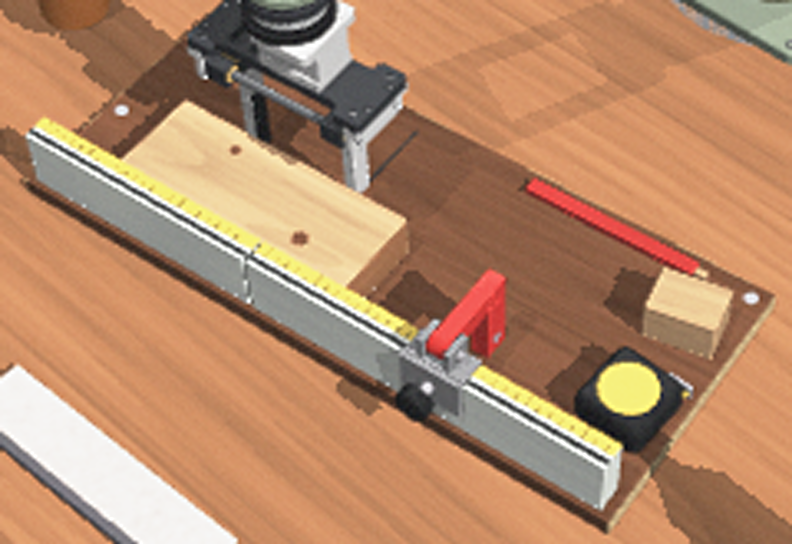

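```bash
python3 - <<'E'
from h import *
S=np.load('m.npz')['S'];Q=R.from_euler('z',S[2]).as_matrix()
for uv in((408,215),(187,99)): print((Q.T@(ray('scene',B(*uv),.063)-[S[0],S[1],0])).round(4))
E
python3 go.py x  .0325 -.26 .014
```

```text
[-0.0169  0.0237  0.063 ]
[-0.0142 -0.2135  0.063 ]
t 10.27 tcp board [-0.023  -0.0865  0.0133] jaw [ 0. -1. -0.] xax [-0.01 -0.   -1.  ] F board [-12.2  -1.2   7.1] q6 1.04
turn -1.57
[ 0.0325 -0.26    0.014 ] world [ 0.588 -0.282  0.014] shift cm [-0.14  5.53 17.36]
```

Request:
step_arm --pt "0 -2 0 0 9.4" --pt "0 -4 0 0 9.4" --pt "-4 -6 2 -0.1 6" --pt "-8 -7 5 -0.2 4" --pt "-10 -5 9 -0.3 4" --pt "-10 -3 13 -0.4 4" --pt "-10 0 17 -0.5 4" --pt "-10 3 18.5 -0.6 4" --pt "-10 5.5 18.5 -0.7 4" --pt "-10 5.5 18.5 -0.8 4"

```text
time: 11.1
tcp_pos: [0.6004, -0.296, 0.1124]
orientation: [0.219, 0.671, -0.218, 0.674]
contact_force: [-1.2, 0.6, -0.5]
opening: 0.468
```

```bash
python3 go.py x  .0325 -.26 .014
```

```text
t 11.1 tcp board [ 0.0426 -0.2753  0.1124] jaw [ 0.72 -0.69  0.  ] xax [ 0.005 -0.001 -1.   ] F board [-1.1  0.7 -0.5] q6 0.04
turn -0.766
[ 0.0325 -0.26    0.014 ] world [ 0.588 -0.282  0.014] shift cm [ 9.83  0.38 -1.83]
```

Request:
step_arm --pt "0 0.4 -1.8 -0.12 4" --pt "0 0.4 -1.8 -0.24 4" --pt "0 0.4 -1.8 -0.36 4" --pt "0 0.4 -1.8 -0.48 4" --pt "0 0.4 -1.8 -0.6 4" --pt "0 0.4 -1.8 -0.72 4" --pt "0 0.4 -1.8 -0.766 4" --pt "0 0.4 -1.8 -0.766 4" --pt "0 0.4 -1.8 -0.766 4"

```text
time: 11.85
tcp_pos: [0.5825, -0.2795, 0.114]
orientation: [-0.047, 0.705, 0.046, 0.706]
contact_force: [-0.8, -0.4, 0.2]
opening: 0.427
```

```bash
python3 go.py x  .0325 -.255 .014
```

```text
t 11.85 tcp board [ 0.0271 -0.2565  0.114 ] jaw [ 1.   -0.01  0.  ] xax [ 0.001 -0.    -1.   ] F board [-0.8 -0.3  0.2] q6 -0.71
turn -0.006
[ 0.0325 -0.255   0.014 ] world [ 0.588 -0.277  0.014] shift cm [10.    0.16  0.53]
```

Request:
step_arm --pt "3 0.2 0.5 -0.006 4" --pt "6 0.2 0.5 -0.006 4" --pt "8 0.2 0.5 -0.006 4" --pt "9.5 0.2 0.5 -0.006 4" --pt "10 0.2 0.5 -0.006 4" --pt "10 0.2 0.5 -0.006 4" --pt "10 0.2 0.5 -0.006 4"

```text
time: 12.43
tcp_pos: [0.5873, -0.2771, 0.0146]
orientation: [-0.049, 0.705, 0.049, 0.706]
contact_force: [0.6, -0.0, 0.2]
opening: 0.425
```

```bash
python3 go.py x  .0325 -.118 .014
```

```text
t 12.43 tcp board [ 0.0321 -0.2548  0.0146] jaw [1. 0. 0.] xax [ 0.001 -0.    -1.   ] F board [ 0.6 -0.1  0.2] q6 -0.71
turn 0.001
[ 0.0325 -0.118   0.014 ] world [ 0.569 -0.142  0.014] shift cm [ 0.05 13.68  0.05]
```

Request:
step_arm --pt "0 1 0 0 4" --pt "0 2 0 0 4" --pt "0 2.7 0 0 4" --pt "0 3.4 0 0 4" --pt "0 4.1 0 0 4" --pt "0 4.8 0 0 4" --pt "0 5.5 0 0 4" --pt "0 6.2 0 0 4" --pt "0 6.9 0 0 4" --pt "0 7.6 0 0 4"

```text
time: 13.27
tcp_pos: [0.5762, -0.201, 0.0141]
orientation: [-0.049, 0.705, 0.049, 0.705]
contact_force: [0.6, -1.8, 1.7]
opening: 0.421
```

Request:
step_arm --pt "0 0.7 0 0 4" --pt "0 1.4 0 0 4" --pt "0 2.1 0 0 4" --pt "0 2.8 0 0 4" --pt "0 3.4 0 0 4" --pt "0 4 0 0 4" --pt "0 4.4 0 0 4" --pt "0 4.8 0 0 4" --pt "0 5 0 0 4" --pt "0 5 0 0 4"

```text
time: 14.1
tcp_pos: [0.5688, -0.1511, 0.0137]
orientation: [-0.049, 0.706, 0.05, 0.705]
contact_force: [0.6, -0.8, 0.2]
opening: 0.424
```

```bash
python3 go.py x  .0325 -.118 .014
```

```text
t 14.1 tcp board [ 0.0311 -0.1274  0.0137] jaw [ 1.  0. -0.] xax [-0.001  0.001 -1.   ] F board [ 0.5 -0.8  0.2] q6 -0.55
turn 0.002
[ 0.0325 -0.118   0.014 ] world [ 0.569 -0.142  0.014] shift cm [-0.02  0.94  0.14]
```

Request:
step_arm --pt "0 0.3 0 0 4" --pt "0 0.6 0 0 4" --pt "0 0.7 0 0 4" --pt "0 0.7 0 0 4"

```text
time: 14.43
tcp_pos: [0.5679, -0.1445, 0.0138]
orientation: [-0.049, 0.706, 0.049, 0.705]
contact_force: [-0.4, -0.6, 0.5]
opening: 0.424
```

Request:
step_arm --pt "0 0.2 0 0 4" --pt "0 0.3 0 0 4" --pt "0 0.3 0 0 4"

```text
time: 14.68
tcp_pos: [0.5679, -0.1433, 0.0139]
orientation: [-0.05, 0.705, 0.048, 0.705]
contact_force: [0.6, -4.4, -2.9]
opening: 0.423
```

```bash
python3 go.py x  .0325 -.118 .014
```

```text
t 14.68 tcp board [ 0.0313 -0.1196  0.0139] jaw [ 1.  0. -0.] xax [ 0.    -0.002 -1.   ] F board [-0.1 -4.5 -2.9] q6 -0.53
turn 0.002
[ 0.0325 -0.118   0.014 ] world [ 0.569 -0.142  0.014] shift cm [-0.01  0.16  0.12]
```

Request:
step_arm --pt "0 0.2 0 0 4" --pt "0 0.2 0 0 4" --pt "0 0.2 0 0 4"

```text
time: 14.93
tcp_pos: [0.5682, -0.1433, 0.0144]
orientation: [-0.051, 0.705, 0.047, 0.706]
contact_force: [0.9, -8.4, -2.9]
opening: 0.426
```

Request:
step_arm --pt "0 -2 0 0 4" --pt "-3 -4 0 0 4" --pt "-6 -4 -3 0.1 6" --pt "-10 -3 -6 0.2 9.4" --pt "-10 0 -10 0.3 9.4" --pt "-10 3 -13 0.4 9.4" --pt "-10 7 -15 0.5 9.4" --pt "-10 10 -15 0.6 9.4" --pt "-10 12.5 -15 0.7 9.4" --pt "-10 12.5 -15 0.8 9.4"

```text
time: 15.77
tcp_pos: [0.3988, -0.0321, 0.1136]
orientation: [0.231, 0.67, -0.229, 0.668]
contact_force: [-0.5, -0.0, -0.7]
opening: 0.958
```

Request:
step_arm --pt "0 0 0 0.1 9.4" --pt "0 0 0 0.2 9.4" --pt "0 0 0 0.3 9.4" --pt "0 0 0 0.4 9.4" --pt "0 0 0 0.5 9.4" --pt "0 0 0 0.6 9.4" --pt "0 0 0 0.7 9.4" --pt "0 0 0 0.77 9.4" --pt "0 0 0 0.77 9.4"

```text
time: 16.52
tcp_pos: [0.4014, -0.0365, 0.114]
orientation: [0.464, 0.534, -0.464, 0.533]
contact_force: [-0.2, -0.2, -0.5]
opening: 1.002
```

```bash
python3 go.py y  -.06 0 .014; python3 - <<'E'
from h import *
a=ctrl.get_image('scene')[:,:,::-1];cv2.imwrite('pics/s5.png',cv2.resize(a[195:360,190:430],None,fx=3.3,fy=3.3,interpolation=cv2.INTER_CUBIC))
E
```

```text
t 16.52 tcp board [-0.1191  0.009   0.114 ] jaw [ 0. -1. -0.] xax [-0.     0.001 -1.   ] F board [-0.2 -0.1 -0.5] q6 1.12
turn 0.001
[-0.06   0.     0.014] world [ 0.461 -0.037  0.014] shift cm [10.    5.91  0.93]
```

View pics/s5.png

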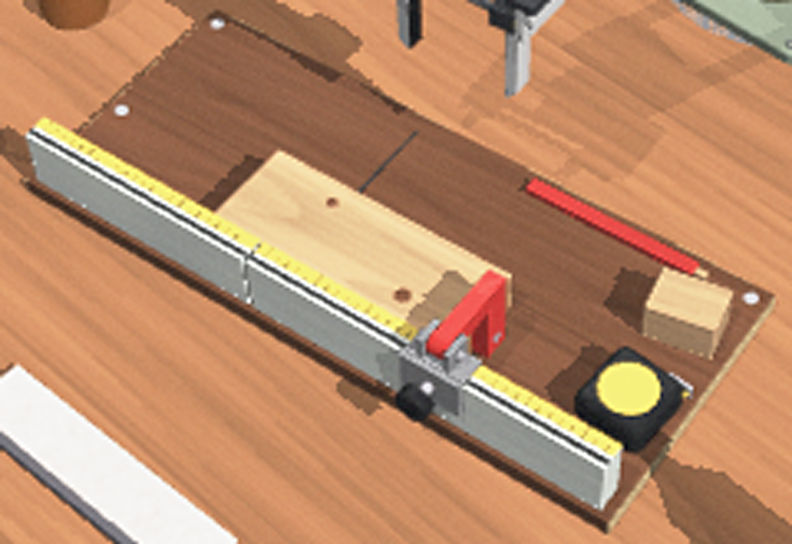

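Timber is against the stop and looks flush. One last squaring nudge towards the fence.

Request:
step_arm --pt "0 3 0.5 0 9.4" --pt "0 5.9 0.9 0 9.4" --pt "3 5.9 0.9 0 9.4" --pt "6 5.9 0.9 0 9.4" --pt "8.5 5.9 0.9 0 9.4" --pt "10 5.9 0.9 0 9.4" --pt "10 5.9 0.9 0 9.4" --pt "10 5.9 0.9 0 9.4"

```text
time: 17.23
tcp_pos: [0.4604, -0.0374, 0.0134]
orientation: [0.463, 0.535, -0.464, 0.533]
contact_force: [0.2, -0.9, 0.7]
opening: 1.002
```

Request:
step_arm --pt "0 1 0 0 9.4" --pt "0 2 0 0 9.4" --pt "0 2.8 0 0 9.4" --pt "0 3.3 0 0 9.4" --pt "0 3.6 0 0 9.4" --pt "0 3.8 0 0 9.4" --pt "0 3.8 0 0 9.4" --pt "0 3.8 0 0 9.4"

```text
time: 17.9
tcp_pos: [0.4978, -0.0325, 0.0137]
orientation: [0.463, 0.534, -0.464, 0.533]
contact_force: [-4.7, -1.2, 2.2]
opening: 0.997
```

```bash
python3 go.py y  -.023 0 .014
```

```text
t 17.9 tcp board [-0.023  -0.0002  0.0137] jaw [ 0. -1. -0.] xax [-0.002  0.    -1.   ] F board [-4.8 -0.6  2.2] q6 1.19
turn 0.003
[-0.023  0.     0.014] world [ 0.498 -0.032  0.014] shift cm [-0.03 -0.   -0.02]
```

Request:
step_arm --pt "0 0.2 0 0 9.4" --pt "0 0.2 0 0 9.4" --pt "0 0.2 0 0 9.4" --pt "0 -1 0 0 9.4" --pt "0 -3 0 0 9.4" --pt "-4 -4 0 0 9.4" --pt "-8 -6 2 0 9.4" --pt "-12 -10 6 0 9.4" --pt "-12 -12 10 0 9.4" --pt "-12 -12 14 0 9.4"

```text
time: 18.73
tcp_pos: [0.4035, -0.1619, 0.1334]
orientation: [0.464, 0.532, -0.462, 0.537]
contact_force: [1.4, -0.3, -0.1]
opening: 1.001
```

Request:
step_arm --pt "0 0 4 0 9.4" --pt "0 0 8 0 9.4" --pt "0 -2 12 0 9.4" --pt "0 -2 14 0 9.4" --pt "0 -2 14 0 9.4" --pt "0 -2 14 0 9.4"

```text
time: 19.23
tcp_pos: [0.4028, -0.3034, 0.1304]
orientation: [0.465, 0.533, -0.464, 0.534]
contact_force: [0.5, 1.1, -0.6]
opening: 1.0
```

```bash
python3 - <<'E'
from h import *
print(ctrl.read_state()['tcp_pos'])
a=ctrl.get_image('top')[:,:,::-1][155:300,205:465];a=cv2.resize(a,None,fx=3,fy=3,interpolation=cv2.INTER_CUBIC)
b=ctrl.get_image('scene')[:,:,::-1][195:360,190:430];b=cv2.resize(b,None,fx=3.3,fy=3.3,interpolation=cv2.INTER_CUBIC)
cv2.imwrite('pics/t6.png',a);cv2.imwrite('pics/s6.png',b)
m=np.load('m.npz');S=m['S'];Q=R.from_euler('z',S[2]).as_matrix()
X=[Q@[.0325+i*.0475,.0103+j*.12,.063]+[S[0],S[1],0] for i,j in((-1,1),(-1,-1),(1,-1),(1,1))]
p=proj('top',X);print((((p-[205,155])+.5)*3-.5).round().tolist())
p=proj('scene',X);print((((p-[190,195])+.5)*3.3-.5).round().tolist())
E
```

```text
[ 0.40283686 -0.30340204  0.13042546]
[[228.0, 218.0], [509.0, 183.0], [494.0, 75.0], [215.0, 109.0]]
[[514.0, 274.0], [280.0, 148.0], [209.0, 219.0], [446.0, 354.0]]
```

View pics/t6.png

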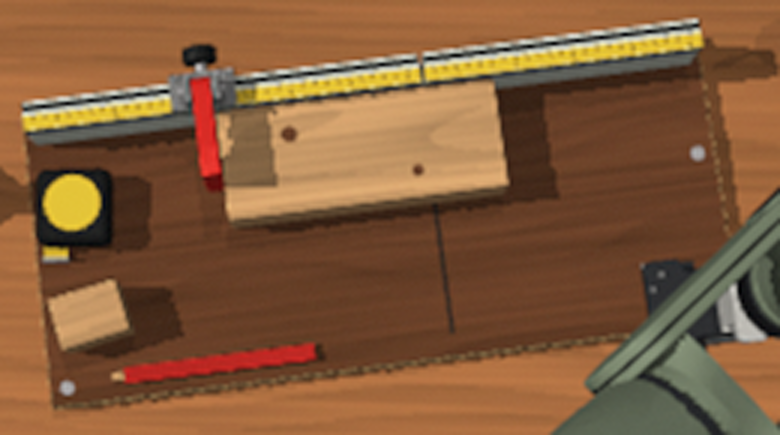

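```bash
python3 - <<'E'
import cv2,numpy as np
a,b=[cv2.cvtColor(cv2.imread(f'pics/{n}.png'),cv2.COLOR_BGR2GRAY).astype(np.float32) for n in('s5','s6')]
for n,(x0,y0,x1,y1) in dict(timber=(240,150,400,290),arm=(440,270,520,370),fence=(40,120,200,260),tape=(560,330,700,450),pencil=(520,170,720,290)).items():
    print(n,np.array(cv2.phaseCorrelate(a[y0:y1,x0:x1].copy(),b[y0:y1,x0:x1].copy(),cv2.createHanningWindow((x1-x0,y1-y0),cv2.CV_32F))[0]).round(2))
E
```

```text
timber [-0.03 -0.01]
arm [-0.1  -0.05]
fence [-0.01  0.02]
tape [0.02 0.01]
pencil [ 0.08 -0.01]
```

```bash
python3 -c "
from cell import ctrl
print(ctrl.read_state()['contact_force']);print(ctrl.finish_job())"
```

```text
[ 0.91858504 -0.50571003 -0.04143428]
the job is handed in; nothing more can be done
None
```

I swung the red flip stop fully down, then pushed the timber flat against the fence and up against the stop, and handed the job in at about 19 s of the 72 s allowed. The interface gave no verdict.

- **Flip stop:** it met its end stop at about 26 N. The picture taken afterwards matched where the arm should be at angle 0.
- **First attempt at the flip stop:** it missed. The finger tips end about 20–29 mm short of the nominal TCP, so they passed over the red arm without moving it. I came back and pushed lower.
- **Timber:** I pushed it to the fence with the open fingers (about 11 N), then along to the stop (about 8 N), then nudged it square to the fence once more (about 5 N).
- **Final position:** in the last top view the timber lies within about 1–2 image pixels (a few mm) of the ideal position, about the size of the calibration error. The pushing force rose at both the fence and the stop, so contact is confirmed there. Comparing pictures from before and after the last nudge showed no measurable shift of the timber or the stop.
- **Other things:** the tape measure and pencil showed no shift in the same comparison, and the offcut looked unmoved in the top view. I did not check the chisel, glue bottle or jar at the end. The arm passed well above the jar and did not go near the other two.
- **Not viewed:** my final scene picture hit the viewing limit, so I only checked it by that comparison.

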